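# Set the test pressure under the sprung cover of an inflation test unit

### The arm

A 6-joint arm with a two-finger parallel gripper is mounted at the origin on the work surface. World frame = base frame: x ahead of the robot, y to its left, z up, the work surface at z = 0. Lengths are in mm, angles in rad, forces in N, time in s.
With the tool pointing down it reaches from about 350 to 975 mm from the base axis. Payload 4.9 kg.
Tool frame: the origin (TCP) lies at the very end of the fingers, on their centre line; the grasp point (between the pads) lies 19 mm behind it; z points along the fingers, y is the direction in which the jaws open and shut (so a half turn about z gives the same grasp; the last joint's range is limited). The gripper opens to 85 mm and grips with 20 to 120 N. Pads are 22 mm wide; open, the fingers measure 114 mm over their backs; the gripper's body (76 mm by 85 mm) begins 54 mm behind the grasp point. The pads swing forward as they close: fully open they stand 13 mm farther back than shut.
Start: joints at [1.066, 0.053, 1.613, -0, 1.476, -0.119], TCP at [235.176, 579.046, 231.304] pointing down, gripper open.
Joint ranges: [-3.01, 3.01], [-1.01, 2.22], [0.06, 2.58], [-1.02, 4.17], [0.09, 2.62], [-3.14, 3.14]. Speed limits (rad/s): [2.57, 2.57, 3.14, 3.14, 3.14, 3.14].

### API

Orientations are given as a unit quaternion [x, y, z, w].
In Python, from bench import manip, optics gives the robot as it stands. The module is installed in compiled form; this text tells all that it offers.
- The arm moves only by the tool carry_out, never from a script. Its arguments are lists of equal length, an entry for each row: "dr": the turn, a rotation vector about the tool's x, y, z in rad, a list of three; "xyz": the shift along the tool's x, y, z in mm, a list of three; "fingers": the finger opening in mm, from 0 to 85.4. In form: {"dr": [[wx, wy, wz], ...], "xyz": [[tx, ty, tz], ...], "fingers": [fingers, ...]}. A call has 1 to 12 rows; each row shifts and turns the commanded pose from where the row before left it, along the tool's axes as they then stand; what a row does not reach is not made up. A row lasts 1/8 s, in which the tool goes at most 62.5 mm and 10.7 degrees, less where a joint would pass 70% of its speed; a pose out of reach is approached as far as the arm can. A call is refused whole if a number of a shift passes 62.5 or a number of a turn 0.188, either way. A call with a gripper value outside its range is refused whole. The fingers move at their own pace and stop on an object; "squeeze" is the grip in N (left out, the last holds). Time passes only in rows, so rows that do not move let the fingers close. It gives the time, the measured TCP pose, the force and the opening at its end, in the units of the state.
- manip.state(): the state, without advancing time (a new reading comes with each control period).
- optics.get_image(name): name is "scene" or "top" or "wrist"; returns a dict with "pixels" (400x640x3 uint8, blue, green, red), "intrinsics" (3x3 intrinsics, pixels), "rvec" (rotation vector, rad) and "tvec" (3), from world to camera coordinates, as OpenCV has them. Camera axes: x right, y down, z forward; pixel columns grow to the right and rows downward; lengths in mm; the calibration is good to about 2 mm. A picture is of the moment at which its call begins. There is no depth.
- manip.hand_in(): hands the job in, once; it reports no verdict.
Trained networks look in a picture, given as the dict that the camera call returned (one of the last four; its "shot" number tells which), for a name from the list of things; names that differ only in an ending like _2 or _b are one class to them, and where a whole thing is asked for, a point or a joint stands for the part that bears it (a point fixed in the world has none). Each returns a list of dicts, best first, with "conf" (0 to 1); they miss things now and then, are a little off and sometimes report something else, mostly with a low value. They report only what shows in the picture. A call takes as long as a camera call.
- optics.search_frame(picture, query): "position" ([x, y, z] in mm, in the coordinates of the camera as it stood for that picture, good to about 4 mm: the middle of the surface that is visible of it).
- optics.tip_of(picture, query): "position" ([x, y, z] in mm, in the coordinates of the camera as it stood for that picture, good to about 4 mm: a listed point, or the origin of a listed thing).
The state is a dict: "time": time; "joint_positions": joint angles; "dq": joint speeds; "tau": joint torques, N m; "tcp_pos": TCP position; "orientation": TCP orientation; "ft_force": force on the tool from outside, world axes, zero at the start; "torque": the same for the moment, N m; "grip_width": finger opening in mm.
Only numpy, scipy, OpenCV 4.12 (cv2) and the standard library are available. Lean on these libraries where they do the work, as an engineer would, in place of code of your own. Each camera call takes 0.05 s, during which the arm holds its last target.

### The job

Set the test pressure on the inflation test unit: lift its sprung clear cover by the blue tab until the stay drops in behind its catch, and ease it back so that it stands propped open. Then press the red knob in gently (well under 20 N), feel for where it drops into its coupling, and turn it clockwise until the orange pointer stands in the green band, never into the red. Let go of both, leaving the cover propped, the knob sprung back up and the other things where they are.

Things in the scene. Friction and masses are not known exactly. Their poses are not given: they have to be found in the camera images.
- tester: Inflation test unit, a grey bench case fixed to the table, 250 (x) x 340 (y) x 90 mm high. Origin on the table straight below the knob axis; x points away from the operator towards the cover's hinge, y to the operator's left, z up. Case from x = -75 to 175 mm; flat aluminium deck at z = 90 mm. On the deck's right (y about -122 mm) a 16 mm high gauge and a 36 mm brass valve.
- cover_hinge (a point): Middle of the cover's hinge axis, 125 mm beyond the knob axis (tester x) and 6 mm above the deck; the axis runs along tester y. The sprung cover is a light clear box shell with grey rims, open below: 180 long x 124 wide x 60 mm high, 3 mm walls, about 0.22 kg.
- cover (a joint): Cover angle, rad: 0 shut, grows as its front swings up and back about the hinge, hard stop at 1.57. A spring shuts it when let go (1 to 2 N at the tab) unless the stay has caught. The stay catches by itself when the cover is lifted to about 1.43; eased back from there the cover rests propped at about 1.37.
- cover_tab (a point): Grip point on the blue tab that stands out from the cover's front wall: 24 mm wide along tester y, 8 thick, 42 long; the point lies 28 mm out from the wall and, with the cover shut, 208 mm before and 30 mm above the hinge axis. Turns with the cover. Pinched by its two sides (closing along the hinge axis) it pivots between fingers that keep pointing down.
- stay_foot (a point): Centre of the 9 mm ball foot of the stay, a 75 mm yellow rod hung inside the cover's left wall (tester y 52 mm). It trails on the deck by its own weight, slides away from the operator as the cover rises, climbs a ramp to a 6 mm high catch and drops behind it. On the deck the point is at tester z 94.5 mm; caught, at tester x about 63 mm.
- knob: Red knob, vertical axis: collar of 38 mm diameter, on it an upright wing 38 mm long (own x), 12 mm thick (own y), from 17 to 48 mm above the deck at rest; origin on the axis, at deck height at rest. Turns freely and drives nothing until pressed in. A spring holds it up (2 N at rest, 5 N when 8 mm down); let go, it springs up and stays turned.
- knob_grip (a point): On the knob axis, 36 mm above the deck at rest (tester z 126 mm), in the wing, a good height to grip it across its 12 mm thickness. Goes down with the knob: about 4 mm down it rides on the hidden coupling, 8 mm down it is fully in (driving).
- spindle: Regulator spindle with flat 66 mm pointer disc around the knob; origin on the axis at deck height. Hidden under the deck it has a slotted coupling: slot at an unknown 0.2 to 0.85 rad clockwise of the knob's start. Pressed with 7 to 11 N and turned, the knob drops in within 0.09 rad of the slot, then drives with up to 0.1 rad of play. Over 22 N on the coupling damages it.
- pressure (a joint): Angle of the spindle and its orange pointer, rad, growing clockwise from above: green band 0.7 to 0.9, its middle at 0.8 (pointer straight away from the operator, tester +x), red from 1.1. Starts between 0 and 0.2, stays where it is left, takes about 0.07 N m to turn.
- adaptor: Brass adaptor, 28 mm diameter, 42 mm high, standing on the deck at its far left; origin under its centre. Leave alone.
- tape: White roll of tape, 58 mm diameter, 24 mm high, lying on the deck's left; origin under its centre. Leave alone.
- torch: Yellow diving torch, 52 mm diameter, 118 mm high, standing on the table; leave alone.
- jar: White jar with blue lid, 66 mm diameter, 75 mm high, on the table; leave alone.
- weight: Lead diving weight, 85 x 60 x 26 mm, on the table; leave alone.
- driver: Screwdriver with green handle, 200 mm long, on the table; leave alone.
- bottle: Orange bottle with black cap, 48 mm diameter, 150 mm high, on the table; leave alone.

How it is judged (in metres and radians):
On the way, in this order (a step that is already met when the one before it is completed fails the run):
1. the cover stands propped on its stay, let go (value of joint cover between 1.3 and 1.44 rad and z of stay_foot in the frame of tester below 0.0985 m and contact force between each of the fingers, the arm and cover below 0.3 N), for 0.3 s.
2. with the cover propped, the knob is pressed down into its coupling (z of knob_grip in the frame of tester below 0.12 m and value of joint cover above 1.3 rad), for 0.1 s.
3. the pointer stands in the green band (value of joint pressure between 0.7 and 0.9 rad), for 0.2 s.
At the end, for the whole second after the job is handed in: The cover stands propped on its stay (joint 1.30 to 1.44 rad, foot down behind the catch) untouched, the pointer rests in the green band (0.70 to 0.90 rad), and the knob has been let go and sprung back up (less than 1.5 mm down) (all of step 1 and all of step 3 and z of knob_grip in the frame of tester above 0.1245 m and velocity of joint each of pressure, cover below 0.05 rad/s).
It fails at once if the knob is pressed onto its coupling with more than 22 N (contact force between knob and spindle above 22 N).
It fails at once if the pointer is turned into the red (past 1.1 rad) (value of joint pressure above 1.1 rad).
It fails at once if a bystander is shifted by more than 20 mm (distance of any of adaptor, tape, torch, jar, weight, driver, bottle from where it was at the start of the episode above 0.02 m).
It also fails if it takes over 61 s, if anything falls off the work surface, if the arm or the gripper's body presses on something with over 40 N, if the wrist force passes 120 N, or if a joint passes its speed limit or range.

## Working session

There is one attempt and no reset: what is moved stays moved. The work goes in short steps, Python scripts to look and compute and a tool call to move; the robot and the scene stay as the last step left them, time stands still between calls to the robot, and variables do not carry over. Pictures are saved under pics/ and viewed, and the job is handed in when it is done.

Besides the shell and the picture viewer there is one more tool, called after "Call:" by a JSON object that holds its "name" and its "arguments". carry_out: Moves the arm, as the interface text tells. Its arguments: {"type":"object","properties":{"dr":{"type":"array"},"xyz":{"type":"array"},"fingers":{"type":"array"},"squeeze":{"type":"number"}},"required":["dr","xyz","fingers"]}

```bash
mkdir -p pics
cat > h.py <<'E'
import numpy as np, cv2
from scipy.spatial.transform import Rotation as R
from bench import manip, optics
def shot(cam,fn=None):
    p=optics.get_image(cam)
    if fn: cv2.imwrite('pics/'+fn+'.png',p['pixels'])
    return p
def w(p,c):
    M=R.from_rotvec(np.ravel(p['rvec'])).as_matrix()
    return M.T@(np.ravel(c)-np.ravel(p['tvec']))
def proj(p,X):
    u,_=cv2.projectPoints(np.array(X,float).reshape(-1,3),np.array(p['rvec'],float),np.array(p['tvec'],float),np.array(p['intrinsics'],float),None)
    return u.reshape(-1,2)
def tip(p,q,n=1):
    return [(round(d['conf'],2),w(p,d['position']).round(1)) for d in optics.tip_of(p,q)[:n]]
def srch(p,q,n=1):
    return [(round(d['conf'],2),w(p,d['position']).round(1)) for d in optics.search_frame(p,q)[:n]]
E
python3 - <<'E'
from h import *
s=manip.state();print(s)
for c in ['scene','top','wrist']:
    p=shot(c,c+'0')
    for q in ['tester','cover_hinge','cover_tab','stay_foot','knob','knob_grip','spindle','adaptor','tape','torch','jar','weight','driver','bottle']:
        print(c,q,tip(p,q))
print(manip.state()['time'])
E
```

```text
{'time': 0.0, 'joint_positions': array([ 1.06598049e+00,  5.33049222e-02,  1.61428564e+00, -1.77631988e-05,
        1.47602770e+00, -1.19000662e-01]), 'dq': array([ 1.19481175e-03, -1.57337065e-03,  1.01420577e-04,  1.99798137e-04,
       -9.31261167e-05, -4.08665942e-04]), 'tau': array([-1.28703359e-03, -3.93697321e+01, -3.70162833e+01, -3.27563002e-04,
        7.17864779e-03,  2.07485527e-06]), 'tcp_pos': array([234.89561796, 578.50263615, 230.10022486]), 'orientation': array([ 1.91712422e-01,  9.81450621e-01, -9.66650858e-04, -3.02390896e-04]), 'ft_force': array([ 1.09729351, -0.20992952, -0.80238168]), 'torque': array([ 0.00796481,  0.01169512, -0.03438217]), 'grip_width': 85.1959157492906}
scene tester [(0.64, array([5.661e+02, 2.760e+01, 3.000e-01]))]
scene cover_hinge [(0.96, array([681.8,  61.5,  94.9]))]
scene cover_tab [(0.67, array([486.4,  11.9, 123.1]))]
scene stay_foot []
scene knob []
scene knob_grip []
scene spindle [(0.37, array([ 338.5, -427.6,   -3.5]))]
scene adaptor [(0.49, array([658.9, 177. ,  91.7]))]
scene tape [(0.64, array([515.4, 135.8,  92.8]))]
scene tor
[... 412 characters left out ...]
ob []
top knob_grip []
top spindle []
top adaptor [(0.39, array([658.9, 175.9,  89.2]))]
top tape [(0.51, array([515.7, 144. ,  92.8]))]
top torch [(0.95, array([418.8, 422.8,  -0.9]))]
top jar [(0.71, array([ 437.4, -402. ,    2.9]))]
top weight [(0.65, array([597.9, 426.9,   0.9]))]
top driver [(0.62, array([ 617.1, -409.8,    2.5]))]
top bottle [(0.74, array([ 335.5, -424.3,    1. ]))]
wrist tester []
wrist cover_hinge []
wrist cover_tab []
wrist stay_foot []
wrist knob []
wrist knob_grip []
wrist spindle [(0.55, array([421.6, 429.3,  -1. ]))]
wrist adaptor []
wrist tape []
wrist torch [(0.82, array([421.2, 429. ,   1.3]))]
wrist jar []
wrist weight []
wrist driver []
wrist bottle []
2.25
```

View images.

View pics/scene0.png

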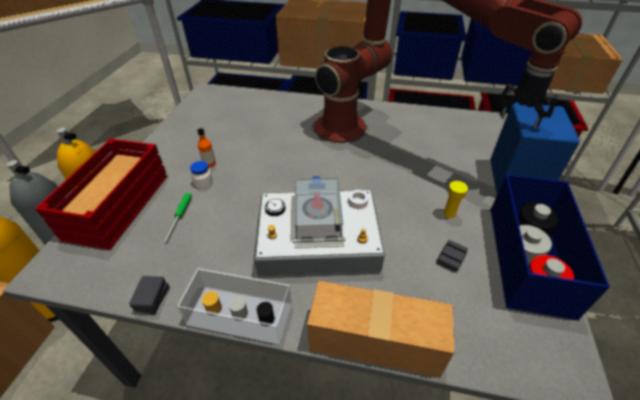

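View pics/top0.png

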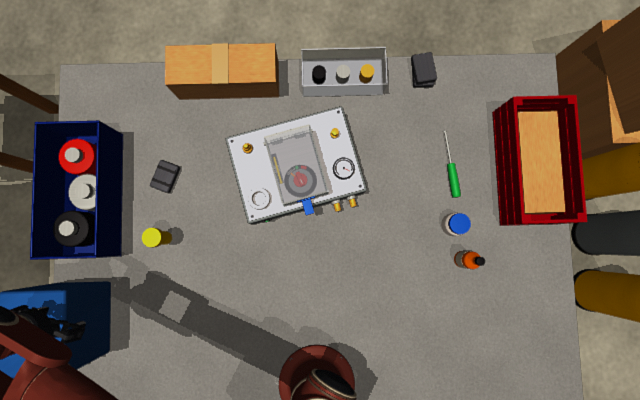

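Run:
```python
import cv2
a=cv2.imread('pics/top0.png')[95:235,215:380]
cv2.imwrite('pics/topz.png',cv2.resize(a,None,fx=4.2,fy=4.2,interpolation=cv2.INTER_CUBIC))
```

```text
(no output)
```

View pics/topz.png

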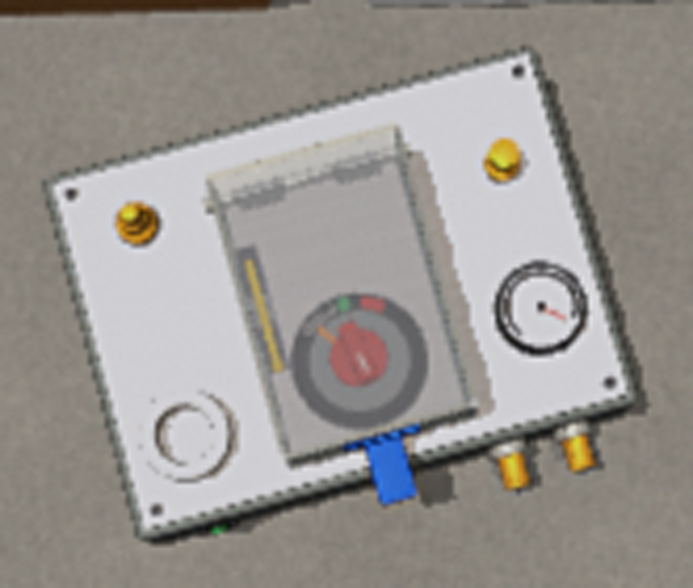

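```bash
cat >> h.py <<'E'
def ray(p,uv,z):
    K=np.array(p['intrinsics'],float);M=R.from_rotvec(np.ravel(p['rvec'])).as_matrix()
    C=-M.T@np.ravel(p['tvec']);d=M.T@np.linalg.inv(K)@np.array([uv[0],uv[1],1.])
    return C+d*(z-C[2])/d[2]
E
python3 - <<'E'
from h import *
p=shot('top')
c=[np.array(a)/4.2-0.4+np.array([215,95]) for a in [(48,183),(532,50),(632,395),(145,533)]]
W=[ray(p,a,90) for a in c]
L=[(175,170),(175,-170),(-75,-170),(-75,170)]
for a in W: print(a.round(1))
A=np.array(L,float);B=np.array([x[:2] for x in W])
a0=A-A.mean(0);b0=B-B.mean(0)
th=np.arctan2((a0[:,0]*b0[:,1]-a0[:,1]*b0[:,0]).sum(),(a0*b0).sum())
Rm=np.array([[np.cos(th),-np.sin(th)],[np.sin(th),np.cos(th)]])
t=B.mean(0)-Rm@A.mean(0)
print(th,t,(B-(A@Rm.T+t)).round(1))
for n,l in dict(hinge=(125,0),tab=(-83,0),knob=(0,0)).items(): print(n,Rm@np.array(l)+t)
# tab end center in image
print('tab',ray(p,np.array((397,475))/4.2-.4+np.array([215,95]),130))
E
```

```text
[686.7 233.4  90. ]
[768.5 -87.7  90. ]
[ 536.7 -145.5   90. ]
[454.9 172.3  90. ]
0.25079629486044075 [563.24044392  30.69338509] [[-3.9 -5.4]
 [-6.5  2.8]
 [ 3.9  7.1]
 [ 6.5 -4.5]]
hinge [684.32983243  61.71531268]
tab [482.83708996  10.09482517]
knob [563.24044392  30.69338509]
tab [485.20507792   8.43096369 130.        ]
```

Call:
{"name": "carry_out", "arguments": {"dr": [[0, 0, 0], [0, 0, 0], [0, 0, 0], [0, 0, 0], [0, 0, 0], [0, 0, 0], [0, 0, 0], [0, 0, 0], [0, 0, 0], [0, 0, 0], [0, 0, 0], [0, 0, 0]], "xyz": [[-20, -20, 0], [-40, -39, 0], [-40, -39, 0], [-40, -39, 0], [-40, -39, 0], [-40, -39, 0], [-40, -39, 0], [-40, -39, 0], [-40, -39, 0], [-40, -39, 0], [-40, -39, 0], [-22, -20, 0]], "fingers": [60, 60, 60, 60, 60, 60, 60, 60, 60, 60, 60, 60]}}

```text
time: 3.8
tcp_pos: [483.6, 11.8, 231.6]
orientation: [0.193, 0.981, -0.0, 0.0]
ft_force: [1.0, -0.3, -1.0]
grip_width: 60.1
```

Call:
{"name": "carry_out", "arguments": {"dr": [[0, 0, -0.159], [0, 0, -0.159], [0, 0, -0.159], [0, 0, -0.159], [0, 0, 0]], "xyz": [[0, 0, 0], [0, 0, 0], [0, 0, 0], [0, 0, 0], [0, 0, 0]], "fingers": [60, 60, 60, 60, 60]}}

```text
time: 4.42
tcp_pos: [482.9, 14.3, 231.4]
orientation: [-0.124, 0.992, -0.0, 0.0]
ft_force: [0.3, -0.4, -0.4]
grip_width: 60.4
```

Run:
```python
from h import *
s=manip.state();print(s['joint_positions'].round(3),s['tcp_pos'],R.from_quat(s['orientation']).as_matrix().round(3),s['ft_force'])
p=shot('wrist','w1')
for q in ['cover_tab','knob_grip','knob','cover_hinge']: print(q,tip(p,q))
p=shot('top','t1')
print(tip(p,'cover_tab'),manip.state()['time'])
```

```text
[-0.125 -0.298  1.933  0.     1.506 -1.944] [482.89248798  14.30783503 231.42440913] [[-0.969 -0.246  0.   ]
 [-0.246  0.969 -0.   ]
 [-0.    -0.    -1.   ]] [ 0.27868968 -0.3846961  -0.37293139]
cover_tab [(0.82, array([486.8,   8.6, 123.4]))]
knob_grip []
knob []
cover_hinge []
[(0.21, array([596. , 426.6,   2. ]))] 4.775
```

View pics/w1.png

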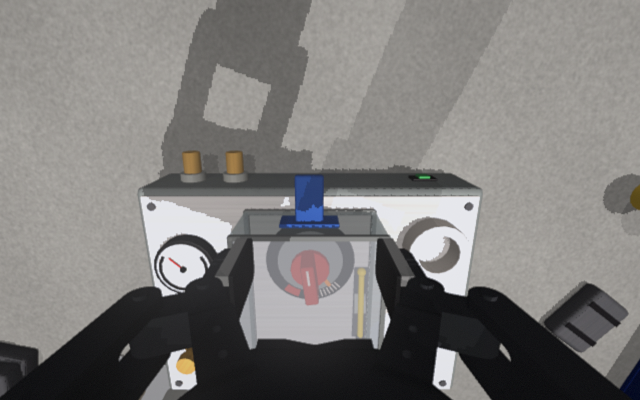

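Run:
```python
from h import *
p=shot('wrist')
a=cv2.imread('pics/w1.png')
cv2.imwrite('pics/w1z.png',cv2.resize(a[165:325,225:395],None,fx=4.5,fy=3.7*1,interpolation=cv2.INTER_CUBIC)) 
for uv in [(295,176),(323,176),(295,220),(324,220)]: print(ray(p,uv,130).round(1))
print('corners deck near',ray(p,(142,193),90).round(1),ray(p,(480,193),90).round(1))
print('knob wing top z138',ray(p,(310,265),138).round(1))
T=lambda x,y,z:(563.5+.969*x-.247*y,31+.247*x+.969*y,z)
for n,X in dict(tabc=T(-83,0,126),tabend=T(-97,12,130),knob=T(0,0,138),cornR=T(-75,-170,90),cornL=T(-75,170,90)).items(): print(n,np.round(X,1),proj(p,X))
```

```text
[472.4  -5.1 130. ]
[466.8  16.7 130. ]
[509.    3.6 130. ]
[503.  27. 130.]
corners deck near [ 533.8 -141.9   90. ] [454.8 168.5  90. ]
knob wing top z138 [542.2  24.9 138. ]
tabc [483.1  10.5 126. ] [[310.65693519 191.71643611]]
tabend [466.5  18.7 130. ] [[325.52354006 176.27545031]]
knob [563.5  31.  138. ] [[310.85141849 287.8854378 ]]
cornR [ 532.8 -152.3   90. ] [[131.07194713 189.46445393]]
cornL [448.8 177.2  90. ] [[491.00346663 189.31374775]]
```

View pics/w1z.png

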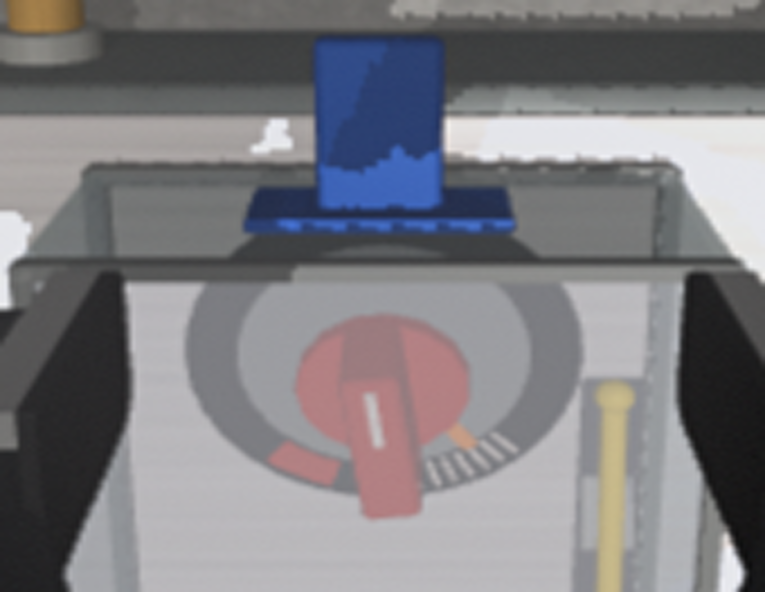

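Call:
{"name": "carry_out", "arguments": {"dr": [[0, 0, 0], [0, 0, 0], [0, 0, 0], [0, 0, 0], [0, 0, 0], [0, 0, 0], [0, 0, 0], [0, 0, 0], [0, 0, 0]], "xyz": [[1, -4, 30], [0, 0, 40], [0, 0, 40], [0, 0, 14], [0, 0, 0], [0, 0, 0], [0, 0, 0], [0, 0, 0], [0, 0, 0]], "fingers": [60, 60, 60, 60, 60, 20, 20, 20, 20], "squeeze": 25}}

```text
time: 5.95
tcp_pos: [484.1, 9.9, 108.5]
orientation: [-0.125, 0.992, -0.001, 0.002]
ft_force: [1.9, -1.2, 1.5]
grip_width: 23.6
```

Run:
```python
from h import *
s=manip.state();print(s['tcp_pos'],s['ft_force'],s['grip_width'])
# arc steps, tool: +x_tool=-x_tester, z tool down
th=np.r_[0,np.linspace(0.06,1.47,14)]
x=-208*np.cos(th)+30*np.sin(th);z=208*np.sin(th)+30*np.cos(th)
for a,b,c in zip(th[1:],np.diff(x),np.diff(z)): print(round(a,3),round(-b,1),round(-c,1))
print(x[-1],z[-1])
```

```text
[484.13046727   9.8912653  108.54982553] [ 1.89956669 -1.20995942  1.50443559] 23.604436698475713
0.06 -2.2 -12.4
0.168 -5.8 -22.0
0.277 -8.2 -21.3
0.385 -10.4 -20.3
0.494 -12.5 -19.0
0.602 -14.5 -17.6
0.711 -16.3 -15.9
0.819 -18.0 -14.0
0.928 -19.4 -12.0
1.036 -20.6 -9.8
1.145 -21.5 -7.5
1.253 -22.2 -5.2
1.362 -22.6 -2.7
1.47 -22.8 -0.3
8.91757794884563 209.96303675534477
```

Call:
{"name": "carry_out", "arguments": {"dr": [[0, 0, 0], [0, 0, 0], [0, 0, 0], [0, 0, 0], [0, 0, 0], [0, 0, 0], [0, 0, 0]], "xyz": [[-2, 0, -12.4], [-6, 0, -22], [-8, 0, -21], [-10.5, 0, -20], [-12.5, 0, -19], [-14.5, 0, -18], [-16, 0, -16]], "fingers": [20, 20, 20, 20, 20, 20, 20]}}

```text
time: 6.82
tcp_pos: [549.8, 26.6, 235.4]
orientation: [-0.125, 0.992, -0.001, -0.002]
ft_force: [2.6, -5.5, -5.6]
grip_width: 23.7
```

Call:
{"name": "carry_out", "arguments": {"dr": [[0, 0, 0], [0, 0, 0], [0, 0, 0], [0, 0, 0], [0, 0, 0], [0, 0, 0]], "xyz": [[-18, 0, -14], [-19.5, 0, -12], [-20.5, 0, -10], [-21.5, 0, -7.5], [-22, 0, -5], [0, 0, 0]], "fingers": [20, 20, 20, 20, 20, 20]}}

```text
time: 7.58
tcp_pos: [649.1, 51.8, 284.5]
orientation: [-0.125, 0.992, -0.001, -0.001]
ft_force: [-0.8, -5.6, 1.1]
grip_width: 23.5
```

Call:
{"name": "carry_out", "arguments": {"dr": [[0, 0, 0], [0, 0, 0], [0, 0, 0], [0, 0, 0], [0, 0, 0], [0, 0, 0]], "xyz": [[-12, 0, -1.5], [-11, 0, -1], [-11, 0, 0], [-11, 0, 0], [-3, 0, 0], [0, 0, 0]], "fingers": [20, 20, 20, 20, 20, 20]}}

```text
time: 8.32
tcp_pos: [694.4, 63.3, 287.4]
orientation: [-0.124, 0.992, -0.001, -0.001]
ft_force: [-0.8, -4.7, 1.3]
grip_width: 23.1
```

Run:
```python
from h import *
p=shot('wrist','w2'); print(tip(p,'stay_foot'))
p=shot('scene','s2');cv2.imwrite('pics/s2z.png',cv2.resize(p['pixels'][120:280,230:400],None,fx=4,fy=3.7))
print(tip(p,'stay_foot'))
T=lambda x,y,z:(563.5+.969*x-.247*y,31+.247*x+.969*y,z)
print(T(63,52,94.5))
```

```text
[(0.87, array([617.5,  94.1,  92.9]))]
[]
(611.703, 96.949, 94.5)
```

View pics/w2.png

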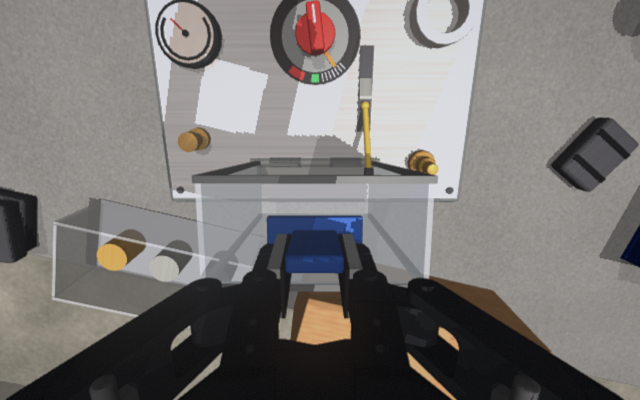

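View pics/s2z.png

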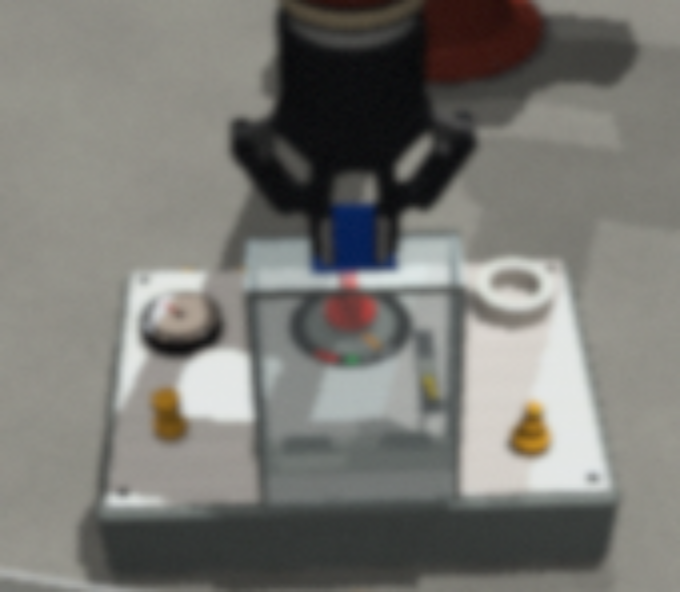

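Call:
{"name": "carry_out", "arguments": {"dr": [[0, 0, 0], [0, 0, 0], [0, 0, 0], [0, 0, 0], [0, 0, 0], [0, 0, 0]], "xyz": [[5, 0, 0], [5, 0, 0.5], [5, 0, 0.5], [3, 0, 0.5], [2, 0, 0.5], [0, 0, 0]], "fingers": [20, 20, 20, 20, 20, 20]}}

```text
time: 9.28
tcp_pos: [677.0, 58.9, 287.3]
orientation: [-0.125, 0.992, -0.001, 0.003]
ft_force: [4.4, -3.7, 3.2]
grip_width: 23.5
```

Run:
```python
from h import *
p=shot('wrist','w3'); print(tip(p,'stay_foot'))
cv2.imwrite('pics/w3z.png',cv2.resize(p['pixels'][0:190,270:450],None,fx=4,fy=3.1))
```

```text
[(0.61, array([563.5,  28.9,  -0.8]))]
```

View pics/w3z.png

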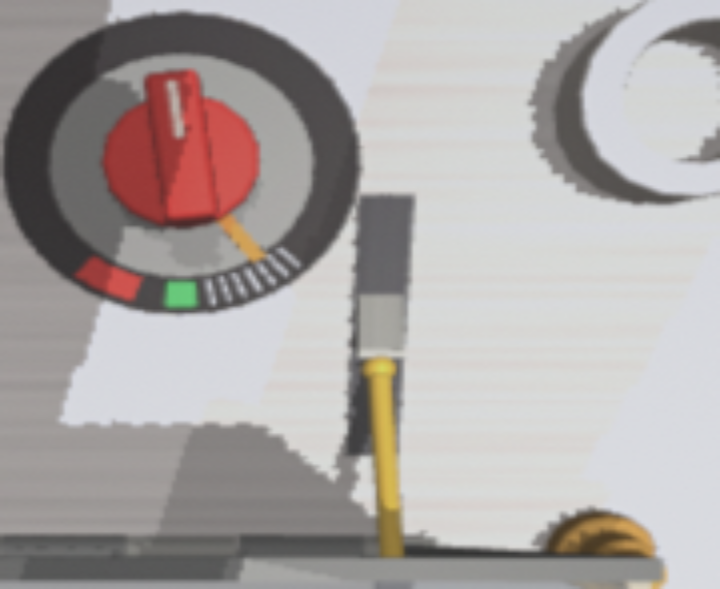

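Call:
{"name": "carry_out", "arguments": {"dr": [[0, 0, 0], [0, 0, 0], [0, 0, 0], [0, 0, 0], [0, 0, 0], [0, 0, 0], [0, 0, 0], [0, 0, 0]], "xyz": [[0, 0, 0], [0, 0, 0], [0, 0, 0], [0, 0, -10], [0, 0, -20], [0, 0, -20], [0, 0, -10], [0, 0, 0]], "fingers": [60, 60, 60, 60, 60, 60, 60, 60]}}

```text
time: 10.38
tcp_pos: [676.2, 59.5, 346.8]
orientation: [-0.125, 0.992, -0.0, 0.001]
ft_force: [-0.8, 1.0, -0.4]
grip_width: 60.1
```

Run:
```python
from h import *
p=shot('wrist','w4'); print(tip(p,'stay_foot'),tip(p,'knob_grip'),tip(p,'knob'),tip(p,'spindle'),tip(p,'cover_tab'))
p=shot('top','t4'); print(tip(p,'knob_grip'),tip(p,'knob'),tip(p,'spindle'),tip(p,'cover_tab'))
print(manip.state()['time'],manip.state()['joint_positions'].round(2))
```

```text
[(0.57, array([612.8,  91.5,  92.7]))] [(0.91, array([563.7,  30.8, 123.7]))] [(0.96, array([567.5,  25.3,  88. ]))] [(0.58, array([561.4,  28.8,  89.5]))] [(0.84, array([678.1,  55.6, 306.9]))]
[(0.37, array([564.6,  29. , 128.7]))] [(0.43, array([565.2,  32.4,  92. ]))] [(0.7, array([566.6,  28.8,  91.4]))] [(0.82, array([672.5,  61.9, 304.1]))]
10.925 [-0.02  0.14  1.34  0.    1.67 -1.84]
```

View pics/w4.png

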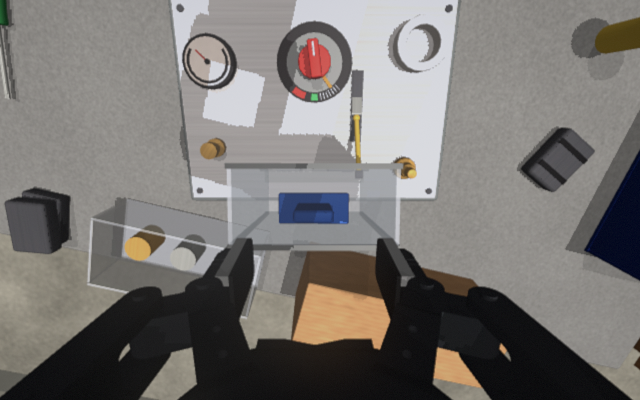

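Call:
{"name": "carry_out", "arguments": {"dr": [[0, 0, 0], [0, 0, 0], [0, 0, 0], [0, 0, 0], [0, 0, 0], [0, 0, 0]], "xyz": [[30, 0, 0], [40, 0, 10], [36, 0, 30], [10, -1, 40], [0, 0, 30], [0, 0, 0]], "fingers": [60, 60, 60, 60, 60, 60]}}

```text
time: 11.68
tcp_pos: [561.7, 29.9, 231.7]
orientation: [-0.125, 0.992, 0.001, -0.003]
ft_force: [0.2, -0.3, -0.8]
grip_width: 60.1
```

Run:
```python
from h import *
s=manip.state();print(s['tcp_pos'],s['ft_force'])
p=shot('wrist','w5'); print(tip(p,'knob_grip'),tip(p,'knob'))
print(proj(p,[563.8,30,138]))
import pickle;pickle.dump(p,open('w5.pkl','wb'))
cv2.imwrite('pics/w5z.png',cv2.resize(p['pixels'][130:270,225:395],None,fx=4.2,fy=4.2,interpolation=cv2.INTER_CUBIC))
```

```text
[561.69551483  29.85301753 231.67671383] [ 0.24932153 -0.26158702 -0.84297511]
[(0.95, array([567.2,  29.2, 125.9]))] [(0.69, array([566.8,  26.9,  88.5]))]
[[314.5641508  199.76860688]]
```

View pics/w5z.png

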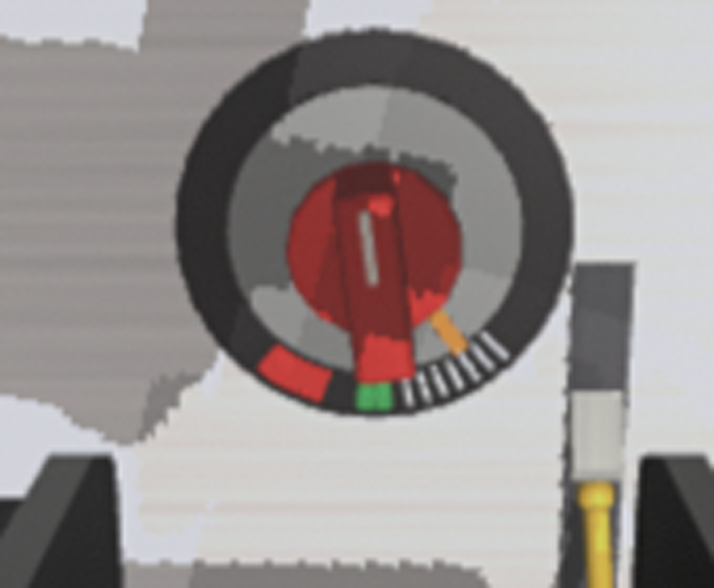

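Run:
```python
from h import *
import pickle;p=pickle.load(open('w5.pkl','rb'))
f=lambda a,z:ray(p,np.array(a)/4.2-.4+np.array([225,130]),z)
c=[f(a,138) for a in [(333,195),(397,190),(414,378),(356,382)]]
for a in c: print(a.round(1))
c=np.array(c);print('centre',c.mean(0).round(1))
d=(c[2]+c[3]-c[0]-c[1])[:2];print('yaw',np.arctan2(d[1],d[0]),np.linalg.norm(d)/2,np.linalg.norm(c[0]-c[1]))
o=f((375,222),91);print('disc',o.round(1))
q=f((463,350),91);v=(q-o)[:2];print('pointer cw from world x',-np.arctan2(v[1],v[0]),np.linalg.norm(v))
g=f((374,398),91);v=(g-o)[:2];print('green',-np.arctan2(v[1],v[0]))
g=f((295,375),91);v=(g-o)[:2];print('red',-np.arctan2(v[1],v[0]))
```

```text
[547.2  17.2 138. ]
[543.3  28.4 138. ]
[578.3  40.9 138. ]
[581.9  30.3 138. ]
centre [562.7  29.2 138. ]
yaw 0.35132927433904965 37.1092720410306 11.855673124814995
disc [561.5  28.9  91. ]
pointer cw from world x -0.8381904174868329 36.35795259870032
green -0.2440010196579672
red 0.22044063468706912
```

Call:
{"name": "carry_out", "arguments": {"dr": [[0, 0, -0.1], [0, 0, 0], [0, 0, 0], [0, 0, 0], [0, 0, 0], [0, 0, 0], [0, 0, 0], [0, 0, 0]], "xyz": [[-0.7, -0.5, 30], [0, 0, 40], [0, 0, 40], [0, 0, 10.5], [0, 0, 0], [0, 0, 0], [0, 0, 0], [0, 0, 0]], "fingers": [40, 40, 40, 40, 40, 40, 40, 40]}}

```text
time: 12.82
tcp_pos: [565.0, 29.4, 115.3]
orientation: [-0.174, 0.985, -0.0, 0.001]
ft_force: [0.3, -0.2, 0.0]
grip_width: 39.8
```

Call:
{"name": "carry_out", "arguments": {"dr": [[0, 0, 0], [0, 0, 0], [0, 0, 0], [0, 0, 0], [0, 0, 0]], "xyz": [[0, 0, 0], [0, 0, 0], [0, 0, 0], [0, 0, 0], [0, 0, 0]], "fingers": [8, 8, 8, 8, 8], "squeeze": 40}}

```text
time: 13.45
tcp_pos: [564.3, 30.0, 114.2]
orientation: [-0.174, 0.985, 0.0, 0.0]
ft_force: [-2.3, 4.5, 1.1]
grip_width: 11.2
```

Run:
```python
from h import *
s=manip.state();print(s['tcp_pos'],s['ft_force'],s['torque'],s['grip_width'],s['time'],s['joint_positions'].round(3),R.from_quat(s['orientation']).as_rotvec())
```

```text
[564.31601873  29.98156184 114.22688377] [-2.26314195  4.49734574  1.14700178] [0.69497598 0.14148963 0.02324477] 11.193515535770219 13.45 [-7.900e-02  1.300e-02  1.856e+00  1.000e-03  1.273e+00 -2.000e+00] [-5.47396474e-01  3.09346204e+00  1.56508107e-03]
```

Call:
{"name": "carry_out", "arguments": {"dr": [[0, 0, 0], [0, 0, 0], [0, 0, 0], [0, 0, 0]], "xyz": [[0, 1, 1], [0, 0, 1], [0, 0, 1], [0, 0, 0]], "fingers": [8, 8, 8, 8]}}

```text
time: 13.95
tcp_pos: [564.3, 30.1, 111.4]
orientation: [-0.174, 0.985, -0.0, 0.0]
ft_force: [-0.1, 1.8, 3.2]
grip_width: 11.2
```

Call:
{"name": "carry_out", "arguments": {"dr": [[0, 0, 0], [0, 0, 0], [0, 0, 0]], "xyz": [[0, 0, 1], [0, 0, 0], [0, 0, 0]], "fingers": [8, 8, 8]}}

```text
time: 14.32
tcp_pos: [564.3, 30.2, 110.6]
orientation: [-0.174, 0.985, -0.0, 0.0]
ft_force: [0.9, -0.2, 4.3]
grip_width: 11.1
```

Call:
{"name": "carry_out", "arguments": {"dr": [[0, 0, 0], [0, 0, 0]], "xyz": [[0, 0, 0.5], [0, 0, 0]], "fingers": [8, 8]}}

```text
time: 14.58
tcp_pos: [564.3, 30.1, 110.5]
orientation: [-0.174, 0.985, -0.0, 0.0]
ft_force: [-0.8, -0.8, 6.5]
grip_width: 10.9
```

Call:
{"name": "carry_out", "arguments": {"dr": [[0, 0, 0], [0, 0, 0]], "xyz": [[0, 0, 0.4], [0, 0, 0]], "fingers": [8, 8]}}

```text
time: 14.82
tcp_pos: [564.4, 30.2, 110.5]
orientation: [-0.174, 0.985, -0.0, 0.0]
ft_force: [-2.2, 0.3, 7.8]
grip_width: 11.3
```

Call:
{"name": "carry_out", "arguments": {"dr": [[0, 0, 0.03], [0, 0, 0.04], [0, 0, 0.04], [0, 0, 0]], "xyz": [[0, 0, 0.3], [0, 0, 0], [0, 0, 0], [0, 0, 0]], "fingers": [8, 8, 8, 8]}}

```text
time: 15.32
tcp_pos: [564.4, 30.1, 110.4]
orientation: [-0.12, 0.993, -0.0, 0.0]
ft_force: [-2.0, -1.1, 10.3]
grip_width: 10.9
```

Call:
{"name": "carry_out", "arguments": {"dr": [[0, 0, 0.05], [0, 0, 0.05], [0, 0, 0]], "xyz": [[0, 0, 0], [0, 0, 0], [0, 0, 0]], "fingers": [8, 8, 8]}}

```text
time: 15.7
tcp_pos: [564.4, 30.0, 110.3]
orientation: [-0.07, 0.998, -0.001, 0.0]
ft_force: [-1.9, 0.4, 9.0]
grip_width: 10.4
```

Call:
{"name": "carry_out", "arguments": {"dr": [[0, 0, 0.05], [0, 0, 0.05], [0, 0, 0]], "xyz": [[0, 0, 0], [0, 0, 0], [0, 0, 0]], "fingers": [8, 8, 8]}}

```text
time: 16.08
tcp_pos: [564.4, 30.0, 110.1]
orientation: [-0.02, 1.0, -0.001, 0.0]
ft_force: [-1.3, -0.6, 7.9]
grip_width: 10.9
```

Call:
{"name": "carry_out", "arguments": {"dr": [[0, 0, 0.05], [0, 0, 0.05], [0, 0, 0]], "xyz": [[0, 0, 0.3], [0, 0, 0], [0, 0, 0]], "fingers": [8, 8, 8]}}

```text
time: 16.45
tcp_pos: [564.3, 29.9, 108.9]
orientation: [0.03, 1.0, -0.001, 0.0]
ft_force: [0.8, -1.6, 3.2]
grip_width: 11.1
```

Call:
{"name": "carry_out", "arguments": {"dr": [[0, 0, 0], [0, 0, 0], [0, 0, 0]], "xyz": [[0, 0, 1], [0, 0, 1], [0, 0, 0]], "fingers": [8, 8, 8]}}

```text
time: 16.82
tcp_pos: [564.3, 30.0, 106.8]
orientation: [0.03, 1.0, -0.0, 0.0]
ft_force: [0.2, -4.1, 5.2]
grip_width: 11.0
```

Call:
{"name": "carry_out", "arguments": {"dr": [[0, 0, 0], [0, 0, 0]], "xyz": [[0, 0, 0.7], [0, 0, 0]], "fingers": [8, 8]}}

```text
time: 17.08
tcp_pos: [564.3, 30.0, 106.6]
orientation: [0.03, 1.0, -0.0, 0.0]
ft_force: [0.2, -3.6, 6.4]
grip_width: 11.0
```

Call:
{"name": "carry_out", "arguments": {"dr": [[0, 0, 0.06], [0, 0, 0.08], [0, 0, 0.08], [0, 0, 0.08], [0, 0, 0.08], [0, 0, 0.07], [0, 0, 0]], "xyz": [[0, 0, 0], [0, 0, 0], [0, 0, 0], [0, 0, 0], [0, 0, 0], [0, 0, 0], [0, 0, 0]], "fingers": [8, 8, 8, 8, 8, 8, 8]}}

```text
time: 17.95
tcp_pos: [564.1, 29.8, 106.6]
orientation: [0.252, 0.968, -0.001, 0.0]
ft_force: [-0.0, -4.7, 6.1]
grip_width: 11.2
```

```bash
cat > look.py <<'E'
from h import *
import sys,pickle
n=sys.argv[1]
p=shot('wrist','w'+n);pickle.dump(p,open('w%s.pkl'%n,'wb'))
uv=proj(p,[562.5,29.5,91])[0];print(uv)
x,y=int(uv[0])-90,max(0,int(uv[1])-75)
print('origin',x,y)
a=cv2.resize(p['pixels'][y:y+150,x:x+180],None,fx=4,fy=4,interpolation=cv2.INTER_CUBIC)
cv2.imwrite('pics/w%sz.png'%n,a)
s=manip.state();print(s['ft_force'],s['torque'],s['time'])
E
python3 look.py 6
```

```text
[313.05368823 235.02394344]
origin 223 160
[-0.56053517 -5.39820591  6.17013483] [-1.01951027  0.1096328   0.04445245] 18.0
```

View pics/w6z.png

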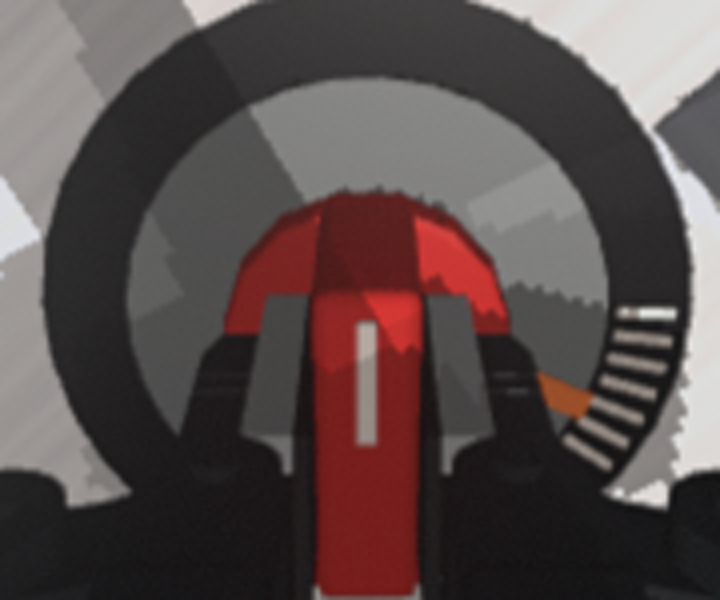

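```bash
cat > ang.py <<'E'
from h import *
import sys,pickle
n,ox,oy=sys.argv[1],float(sys.argv[2]),float(sys.argv[3])
p=pickle.load(open('w%s.pkl'%n,'rb'))
for a in sys.argv[4:]:
    u,v=map(float,a.split(','))
    q=ray(p,(u/4-.4+ox,v/4-.4+oy),91)
    for c in [(562.5,29.5),(564,30)]:
        d=q[:2]-np.array(c);print(a,c,'pressure angle',round(0.8+0.25-np.arctan2(d[1],d[0]),3),np.linalg.norm(d).round(1))
E
python3 ang.py 6 223 160 580,415 590,405 645,312 588,453
```

```text
580,415 (562.5, 29.5) pressure angle 0.502 35.2
580,415 (564, 30) pressure angle 0.492 33.7
590,405 (562.5, 29.5) pressure angle 0.446 35.7
590,405 (564, 30) pressure angle 0.433 34.1
645,312 (562.5, 29.5) pressure angle 0.028 38.9
645,312 (564, 30) pressure angle 0.001 37.7
588,453 (562.5, 29.5) pressure angle 0.617 39.7
588,453 (564, 30) pressure angle 0.612 38.1
```

Call:
{"name": "carry_out", "arguments": {"dr": [[0, 0, 0.06], [0, 0, 0.07], [0, 0, 0.07], [0, 0, 0.07], [0, 0, 0]], "xyz": [[0, 0, 0], [0, 0, 0], [0, 0, 0], [0, 0, 0], [0, 0, 0]], "fingers": [8, 8, 8, 8, 8]}}

```text
time: 18.62
tcp_pos: [564.0, 29.7, 106.6]
orientation: [0.38, 0.925, -0.001, 0.0]
ft_force: [-1.1, -5.2, 6.6]
grip_width: 11.1
```

```bash
python3 look.py 7
```

```text
[312.35399783 235.50143989]
origin 222 160
[-0.81962272 -4.59119601  7.09149676] [-0.98548884  0.25706982  0.05393563] 18.675
```

View pics/w7z.png

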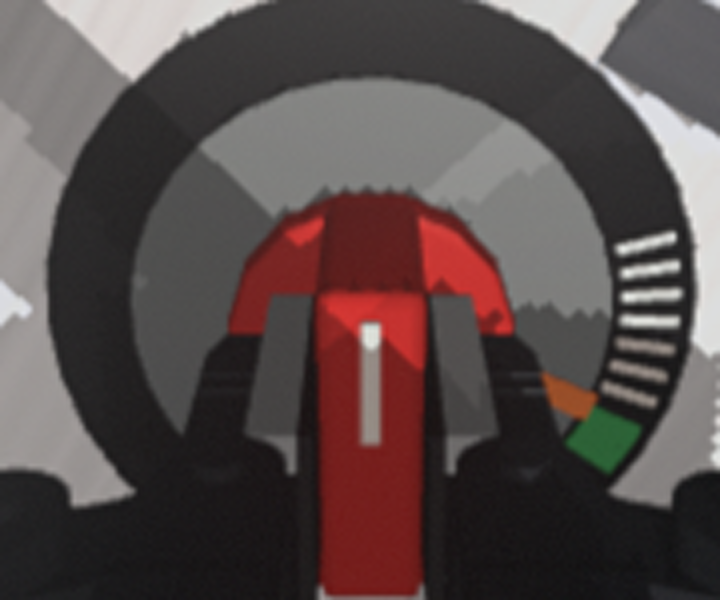

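Call:
{"name": "carry_out", "arguments": {"dr": [[0, 0, 0.05], [0, 0, 0.03], [0, 0, 0], [0, 0, 0]], "xyz": [[0, 0, 0], [0, 0, 0], [0, 0, 0], [0, 0, 0]], "fingers": [8, 8, 8, 8]}}

```text
time: 19.18
tcp_pos: [564.0, 29.6, 106.6]
orientation: [0.417, 0.909, -0.001, 0.0]
ft_force: [-0.5, -5.0, 7.1]
grip_width: 11.4
```

```bash
python3 ang.py 7 222 160 590,407 640,425 610,475; python3 look.py 8
```

```text
590,407 (562.5, 29.5) pressure angle 0.718 35.5
590,407 (564, 30) pressure angle 0.718 33.9
640,425 (562.5, 29.5) pressure angle 0.703 43.2
640,425 (564, 30) pressure angle 0.702 41.6
610,475 (562.5, 29.5) pressure angle 0.905 44.1
610,475 (564, 30) pressure angle 0.911 42.6
[312.17677034 235.67255601]
origin 222 160
[-1.28585615 -5.82584779  7.3069521 ] [-0.98182427  0.28218988  0.06662246] 19.225
```

View pics/w8z.png

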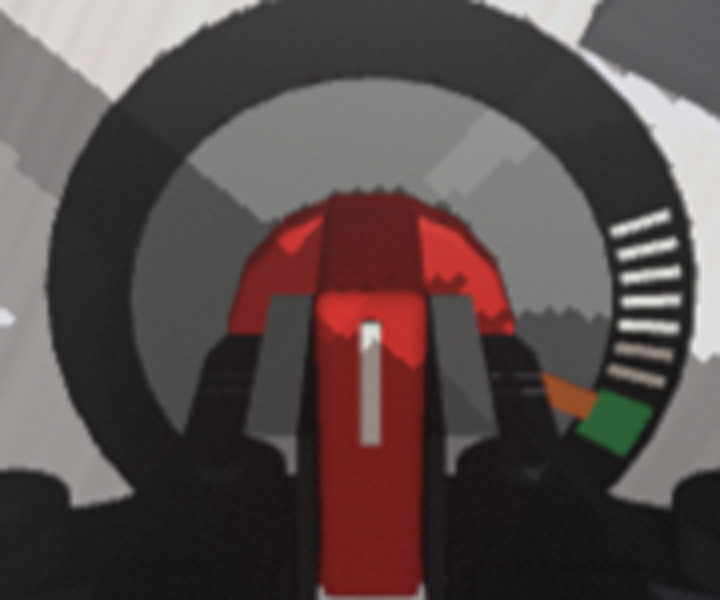

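Call:
{"name": "carry_out", "arguments": {"dr": [[0, 0, 0], [0, 0, 0], [0, 0, 0], [0, 0, 0], [0, 0, 0], [0, 0, 0], [0, 0, 0], [0, 0, 0], [0, 0, 0], [0, 0, 0], [0, 0, 0], [0, 0, 0]], "xyz": [[0, 0, -2], [0, 0, -2], [0, 0, -2], [0, 0, -1.5], [0, 0, 0], [0, 0, 0], [0, 0, 0], [0, 0, 0], [0, 0, -15], [0, 0, -40], [0, 0, -40], [0, 0, -20]], "fingers": [8, 8, 8, 8, 8, 32, 32, 32, 32, 32, 32, 32]}}

```text
time: 20.72
tcp_pos: [565.3, 30.4, 232.5]
orientation: [0.417, 0.909, 0.001, 0.002]
ft_force: [0.2, -0.2, 0.5]
grip_width: 32.0
```

```bash
python3 look.py 9
python3 - <<'E'
from h import *
p=shot('top','t9')
print(tip(p,'cover_tab'),tip(p,'knob_grip'),manip.state()['tcp_pos'])
E
```

```text
[310.83708778 179.72691608]
origin 220 104
[ 0.59139524 -0.20532025  2.57130712] [ 0.02537807 -0.03872895 -0.01642549] 20.775
[(0.67, array([671. ,  62.8, 304.9]))] [(0.6, array([566.6,  34.7, 129.3]))] [563.64342002  30.47322789 227.69997523]
```

View pics/w9.png

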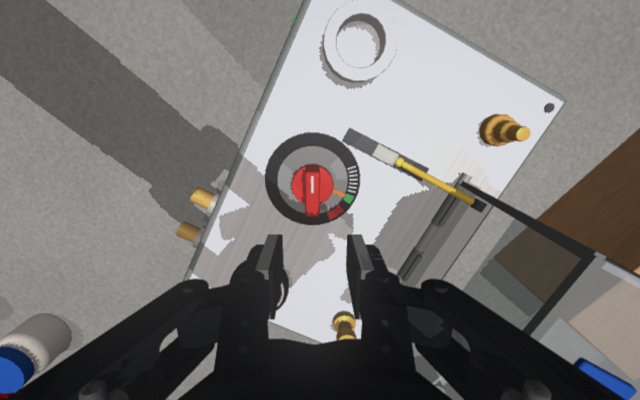

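View pics/t9.png

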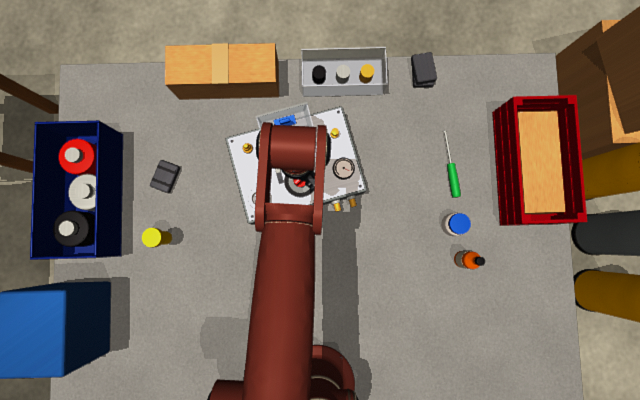

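View pics/w9z.png

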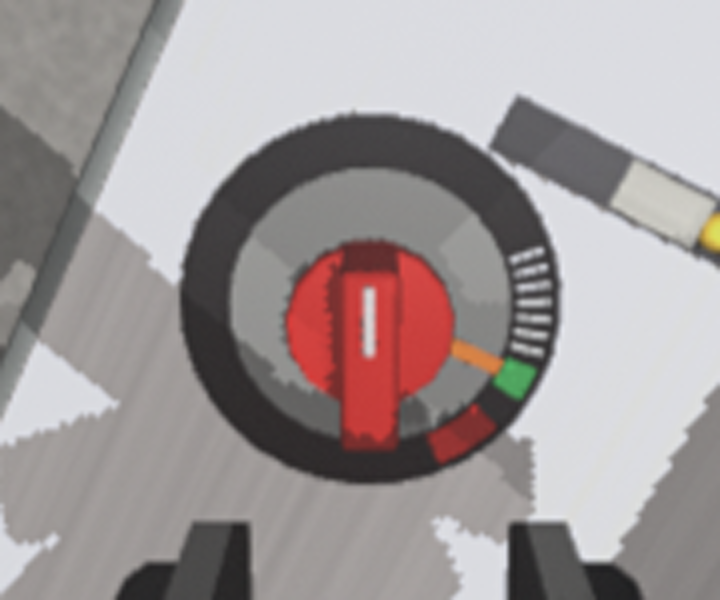

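Run:
```python
from h import *
s=manip.state();print(R.from_quat(s['orientation']).as_matrix().T@np.array([-1,0,0]))
```

```text
[ 0.6526045  -0.75769811  0.00096395]
```

Pointer is centred in green, and the knob has been let go and is up. I'll back the arm off and check again.

Call:
{"name": "carry_out", "arguments": {"dr": [[0, 0, 0], [0, 0, 0], [0, 0, 0], [0, 0, 0], [0, 0, 0], [0, 0, 0]], "xyz": [[10, -11, 0], [20, -23, -10], [20, -23, -10], [10, -11, 0], [0, 0, 0], [0, 0, 0]], "fingers": [32, 32, 32, 32, 32, 32]}}

```text
time: 21.68
tcp_pos: [473.0, 31.5, 247.4]
orientation: [0.417, 0.909, -0.0, -0.001]
ft_force: [-0.7, 0.0, -1.0]
grip_width: 31.7
```

Run:
```python
from h import *
p=shot('wrist','w10');print(tip(p,'stay_foot'),tip(p,'knob_grip'),tip(p,'cover_tab'))
print(manip.state()['time'],manip.state()['ft_force'])
p=shot('scene','s10');cv2.imwrite('pics/s10z.png',cv2.resize(p['pixels'][120:280,230:400],None,fx=4,fy=3.7))
```

```text
[(0.94, array([612.7,  94.7,  93.7]))] [(0.87, array([564.9,  31.4, 124.9]))] [(0.7, array([562. ,  27.4,  -3.3]))]
21.875 [-0.73720121  0.64318693  0.39751872]
```

View pics/s10z.png

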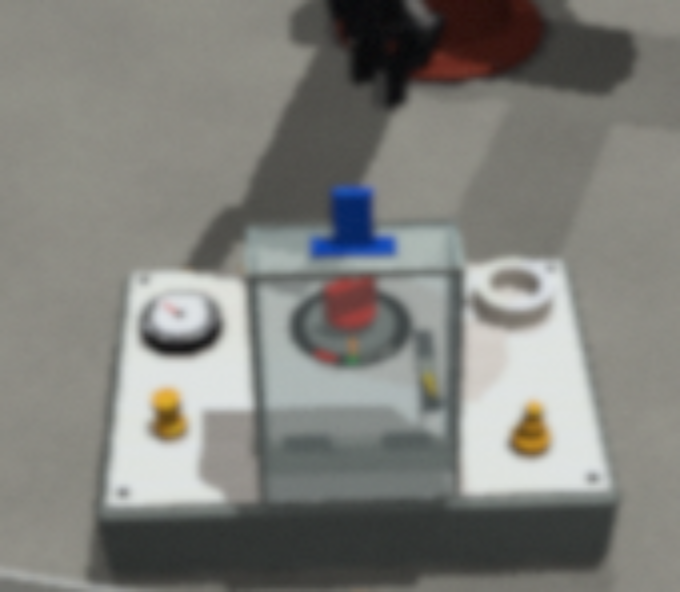

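View pics/w10.png

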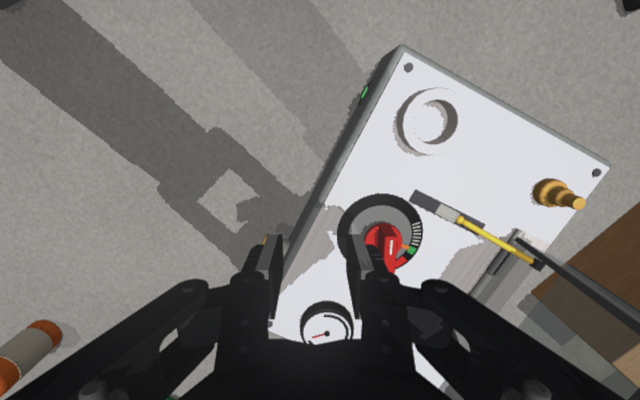

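The scene view shows the cover propped and free, with the pointer (350,345) at the green mark. The wrist view shows the stay foot behind its catch at about (460,217).

```bash
python3 -c "
from bench import manip
print(manip.hand_in())"
```

```text
the job is handed in; nothing more can be done
None
```

The job is done and handed in at about 22 s of the 61 s allowed. The hand-in reports no verdict, so the result below rests on my own checks.

- **Cover:** I lifted it by the blue tab to about 1.47 rad, and the stay dropped in behind its catch. I then eased the cover back and let go. The last pictures show it standing propped and untouched. The network puts the stay foot at about z = 93.7 mm, down behind the catch.
- **Knob:** I pressed it with about 8–10 N while feeling for the slot. It dropped in after about 0.4 rad clockwise and went fully in, with the force staying around 6–7 N from then on. After I let go it sprang back up: the network puts the grip point at about 125 mm, against 126 mm at rest and the 124.5 mm limit. That reading is only good to about 4 mm, so it is weak evidence on its own, but no finger touches the knob.
- **Pointer:** It stands in the middle of the green band, estimated at about 0.79–0.80 rad. It never came near the red.
- **Other things:** I saw no sign that any of them moved. I judged this from the pictures and did not measure them again.

One check disagreed: in the last wrist picture the network placed the cover tab at table height. The tab is hidden in that view, and the top camera had put it at 305 mm, so I took it as a false detection.

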